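# Kit the engine-rebuild tray with the sound parts

## Task

Make up the kit tray for the engine rebuild: seat the bright bearing, the pump gear, the rocker arm and the clean spark plug each in the insert cut for it - bearing flat in the large round recess, gear with its short spigot down in the small round hole, rocker arm standing on its foot in the wide rectangular recess, plug lying along the long slot. The rusty bearing and the sooty plug are scrap: leave them where they lie.

Things in the scene. Friction and masses are not known exactly. Their poses are not given: they have to be found in the camera images.
- good_bearing: bright silver-white ball bearing lying flat: two concentric rings with a gap between them (the plain collars on the bench are not it), 47 mm outer diameter, 14 mm high, 0.1 kg; origin at the centre of its underside, z up. Other bits up to 75 mm high lie about the parts on the bench
- pump_gear: grey steel oil pump gear: toothed disc 52 mm across from 4 to 11 mm above its underside, a hub of 22 mm diameter standing up from it to 42 mm (take it by the hub), and below the disc a short spigot of 16 mm diameter, 4 mm long, on which it stands; 0.16 kg; origin on its axis at the underside of the spigot, z up along the hub
- rocker_arm: small grey steel rocker arm standing on its foot: foot 26 mm (x) by 34 mm (y, from -15 to +19 mm), 10 mm high; above it a boss 20 mm wide in x (y from -10 to +12 mm, z from 10 to 31 mm; a good place to grip, across x), then an arm 12 mm wide in x that leans to -y and ends 51 mm high; 0.11 kg; origin on the underside of the foot, z up
- clean_plug: clean spark plug with white insulator, lying down, 64 mm long along its y axis, 21 mm wide at the hexagon (16 mm where the jaws meet it), 19 mm high; 0.045 kg; origin under its middle, z up
- rusty_bearing: scrap look-alike of the bearing: same size, rust-brown, lying flat; leave it; origin at the centre of its underside, z up
- sooty_plug: scrap look-alike of the spark plug: same size and lying the same way, sooty black-brown with a rusty hexagon; leave it; origin under its middle, long axis y, z up
- bearing_nest: insert of the blue steel kit tray (rim 18 mm above the bench), 85x85x12 mm, grey top sheet over yellow, with a round recess of 62 mm diameter in its middle, 6 mm deep, for the bearing. Origin at the centre of its underside, 3 mm above the bench; recess floor at z = +6 mm, top at +12 mm
- gear_nest: insert of the blue steel kit tray (rim 18 mm above the bench), 85x85x12 mm, grey top sheet over yellow, with a round hole of 30 mm diameter in its middle, 6 mm deep, for the gear's spigot; the gear's disc then lies flat on its top, the gear's origin 8 mm above the insert's. Origin at the centre of its underside, 3 mm above the bench; recess floor at z = +6 mm, top at +12 mm
- rocker_nest: insert of the blue steel kit tray (rim 18 mm above the bench), 85x85x12 mm, grey top sheet over yellow, with a rectangular recess in its middle, 42 mm (x) by 50 mm (y), 6 mm deep, for the rocker arm's foot, either way round. Origin at the centre of its underside, 3 mm above the bench; recess floor at z = +6 mm, top at +12 mm
- plug_nest: insert of the blue steel kit tray (rim 18 mm above the bench), 85x85x12 mm, grey top sheet over yellow, with a long slot in its middle, 34 mm (x) by 76 mm (y), 6 mm deep, for the plug, whose y axis lies along the insert's y, either way round. Origin at the centre of its underside, 3 mm above the bench; recess floor at z = +6 mm, top at +12 mm

How it is judged:
By the outcome, as a careful person would: the job done as asked, in the order asked, and still so for the second after the job is handed in, with the robot touching nothing.
It also fails if it takes over 99 s, if anything falls off the work surface, if the arm or the gripper's body presses on something with over 40 N, if the wrist force passes 120 N, or if a joint passes its speed limit or range.

## Robot

A 7-joint arm with a two-finger parallel gripper is mounted at the origin on a cart in front of the work surface, level with it; the furniture and walls round the work are solid. World frame = base frame: x ahead of the robot, y to its left, z up, the work surface at z = 0. Lengths are in m, angles in rad, forces in N, time in s.
With the tool pointing down it reaches from about 0.425 to 0.975 m from the base axis. Payload 16.7 kg.
Tool frame: the origin (TCP) lies at the very end of the fingers, on their centre line; the grasp point (between the pads) lies 19 mm behind it; z points along the fingers, y is the line along which they close (so a half turn about z gives the same grasp; the last joint's range is limited). The gripper opens to 85 mm and grips with 20 to 120 N. Pads are 22 mm wide; open, the fingers measure 114 mm over their backs; the gripper's body (76 mm by 85 mm) begins 54 mm behind the grasp point. The pads swing forward as they close: fully open they stand 13 mm farther back than shut.
Start: joints at [-1.365, 0.426, 0.074, 1.606, -0.034, 1.111, -0.067], TCP at [0.235, 0.633, 0.231] pointing down, gripper open.
Joint ranges: [-2.85, 2.85], [-0.5, 2.14], [-1.23, 1.37], [0.21, 2.46], [-1.02, 4.16], [0.16, 2.05], [-2.73, 2.73]. Speed limits (rad/s): [1.89, 1.89, 2.39, 2.39, 3.01, 3.01, 3.01].

## Interface

Orientations are given as a unit quaternion [x, y, z, w].
In Python, from station import telemetry, imaging, job_done gives the robot as it stands.
- The arm moves only by the shell command python3 -m pendant 'ROWS' [OPENING] [FORCE]. ROWS is JSON, a list of rows, each a list of 2 entries, a list of its own where there are three numbers: the shift along the tool's x, y, z as a fraction of full scale, then the turn, a rotation vector about the tool's x, y, z as a fraction of full scale. A call has 1 to 20 rows; each row shifts and turns the commanded pose from where the row before left it, along the tool's axes as they then stand; what a row does not reach is not made up. Full scale, the value 1, is 0.03 m for a shift and 0.1 rad for a turn. A row lasts 1/12 s, in which the tool goes at most 41.7 mm and 7.16 degrees, less where a joint would pass 70% of its speed; a pose out of reach is approached as far as the arm can. A call with a number of a shift or a turn outside -1 to 1 is refused whole. A call with a gripper value outside its range is refused whole. OPENING is the closure, from 0 (fully open) to 1 (shut), set as the call begins (- or left out, the last holds). The fingers move at their own pace and stop on an object; FORCE is the grip in N (left out, the last holds). Time passes only in rows, so rows that do not move let the fingers close. It gives the time, the measured TCP pose, the force, the opening and the grip force at its end, in the units of the state.
- telemetry.read_state(): the state, without advancing time (a new reading comes with each control period).
- imaging.snapshot(name): name is "scene" or "top"; returns (picture, depth): 400x640x3 uint8, red, green, blue; 400x640 float32, m along the optical axis (not along the pixel's ray), 0 where there is no reading.
- imaging.calibration(name): a dict with "mtx" (3x3 intrinsics, pixels), "R" (3x3) and "t" (3): a world point X has camera coordinates R X + t. Camera axes: x right, y down, z forward; pixel columns grow to the right and rows downward; lengths in m; the calibration is good to about 2 mm. A picture is of the moment at which its call begins. calibration takes no time and is no camera call.
- job_done(): hands the job in; it is judged then, once.
The state is a dict: "t": time; "qpos": joint angles; "qvel": joint speeds; "effort": joint torques, N m; "tool_pos": TCP position; "tcp_rot": TCP orientation; "contact_force": force on the tool from outside, world axes, zero at the start; "ft_torque": the same for the moment, N m; "opening": opening from 0.0 (shut) to 1.0 (fully open); "grip_force": force on a finger pad.
Only numpy, scipy, OpenCV 4.12 (cv2) and the standard library are available. Lean on these libraries where they do the work, as an engineer would, in place of code of your own. Each camera call takes 0.05 s, during which the arm holds its last target. There are 200 camera calls.

## Working session

There is one attempt and no reset: what is moved stays moved. The work goes in short steps, Python scripts to look and compute and a shell command to move; the robot and the scene stay as the last step left them, time stands still between calls to the robot, and variables do not carry over. Pictures are saved under pics/ and viewed, at most 14 in all, crops included, and the job is handed in when it is done.

```bash
mkdir -p pics; ls; cat > h.py <<'E'
import numpy as np, cv2
from station import telemetry, imaging, job_done
from scipy.spatial.transform import Rotation as R
def snap(n):
    p,d=imaging.snapshot(n); c=imaging.calibration(n)
    K,Rm,t=[np.array(c[k],float) for k in("mtx","R","t")]
    v,u=np.mgrid[:400,:640]
    X=np.stack([(u-K[0,2])/K[0,0]*d,(v-K[1,2])/K[1,1]*d,d],-1)
    W=(X-t.reshape(3))@Rm
    W[d==0]=np.nan
    return p,d,W
def save(n,p,s=1):
    cv2.imwrite(f'pics/{n}.png',cv2.resize(p[...,::-1],None,fx=s,fy=s,interpolation=cv2.INTER_CUBIC))
E
python3 - <<'E'
from h import *
for n in("scene","top"):
    p,d,W=snap(n); save(n+'0',p,1.25); np.savez(n+'0.npz',p=p,W=W)
    c=imaging.calibration(n); print(n,-np.array(c['R']).T@np.array(c['t']).ravel(),c['mtx'])
s=telemetry.read_state(); print(s)
E
```

```text
pics
scene [-0.39403094 -0.15125329  0.79123173] [[481.78326808   0.         316.47530167]
 [  0.         481.78326808 197.03382192]
 [  0.           0.           1.        ]]
top [0.38235556 0.01553953 0.95416065] [[369.50257801   0.         320.93374889]
 [  0.         369.50257801 197.09177618]
 [  0.           0.           1.        ]]
{'t': 0.1, 'qpos': array([-1.36450869,  0.42669693,  0.0738769 ,  1.60653845, -0.03413247,
        1.11079689, -0.06710494]), 'qvel': array([-0.00031449, -0.00106094, -0.00069511, -0.00077999,  0.00111381,
       -0.00227488, -0.00074756]), 'effort': array([ 9.11506126e-03, -9.51522303e+01,  3.77205178e+00, -4.64409649e+01,
        1.96292804e-02,  6.44878659e-03,  1.23075353e-05]), 'tool_pos': array([0.23502345, 0.63237166, 0.23066501]), 'tcp_rot': array([ 1.76992728e-01,  9.84211983e-01, -5.85368686e-04, -7.18472033e-05]), 'contact_force': array([-0.32247754, -1.3881852 ,  0.26871906]), 'ft_torque': array([-0.00383933, -0.00299714,  0.03109268]), 'grip_force': 0.0, 'opening': 1.0012100113316693}
```

View pics/top0.png

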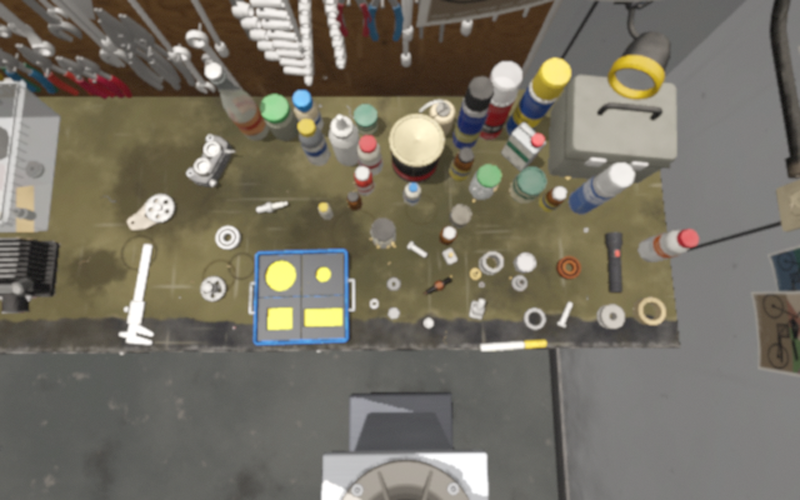

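View pics/scene0.png

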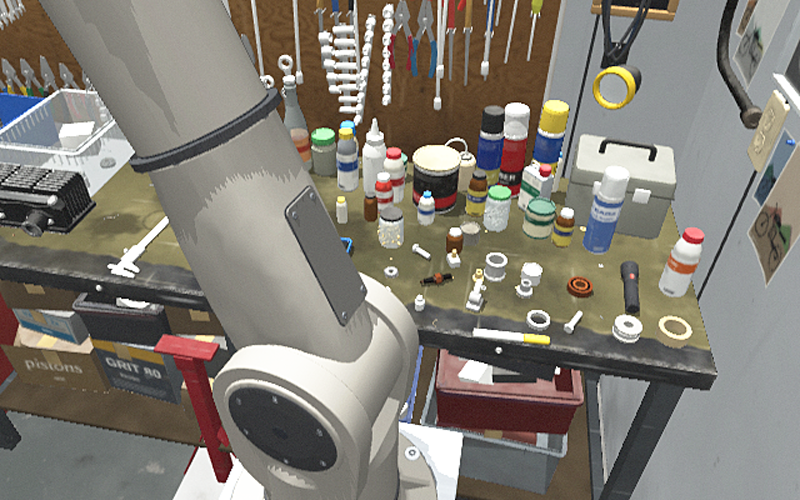

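```bash
python3 - <<'E'
from h import *
f=np.load('top0.npz');p=f['p'];W=f['W']
save('c1',p[150:285,150:300],4); save('c2',p[170:280,290:490],4)
f2=np.load('scene0.npz');save('c3',f2['p'][170:290,320:520],4)
for (u,v) in [(228,237),(272,207),(213,288),(480,305),(492,262),(535,318),(612,316),(568,267),(440,285),(565,315),(518,283),(525,262),(282,276),(324,275),(280,320),(324,318)]:
    x,y=int(u/1.25),int(v/1.25); print((x,y),W[y,x].round(3))
E
```

```text
(182, 189) [ 0.581  0.367 -0.001]
(217, 165) [0.641 0.274 0.015]
(170, 230) [0.471 0.381 0.026]
(384, 244) [ 0.431 -0.15   0.045]
(393, 209) [ 0.525 -0.186 -0.003]
(428, 254) [ 0.408 -0.271 -0.001]
(489, 252) [ 0.411 -0.426  0.004]
(454, 213) [ 0.513 -0.344  0.002]
(352, 228) [ 0.474 -0.075  0.017]
(452, 252) [ 0.412 -0.328  0.012]
(414, 226) [ 0.477 -0.231  0.027]
(420, 209) [ 0.521 -0.25   0.022]
(225, 220) [0.497 0.248 0.012]
(259, 220) [0.497 0.162 0.008]
(224, 256) [0.406 0.249 0.006]
(259, 254) [0.41  0.16  0.008]
```

View pics/c1.png

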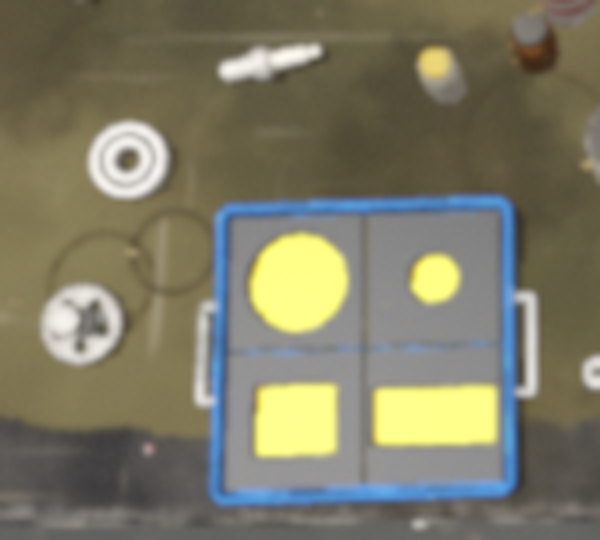

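View pics/c2.png

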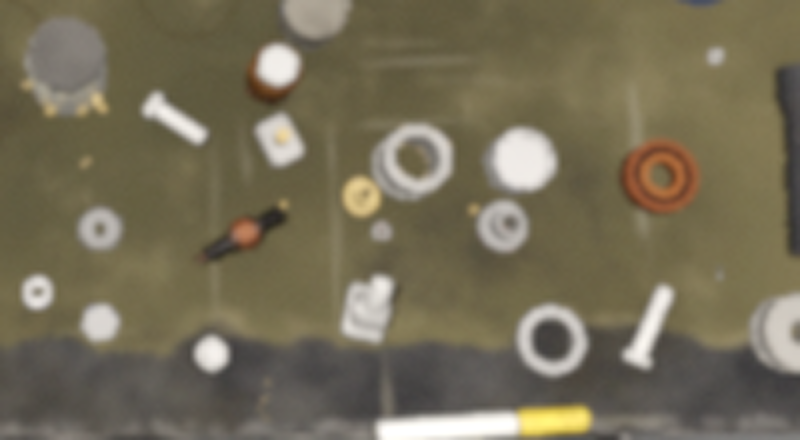

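View pics/c3.png

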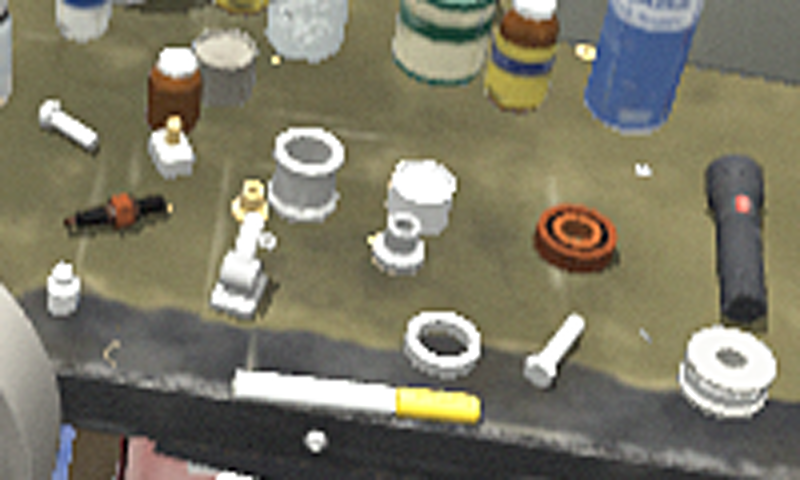

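```bash
cat > m.py <<'E'
from h import *
def rays(n,u,v,z):
    c=imaging.calibration(n);K,Rm,t=[np.array(c[k],float) for k in("mtx","R","t")];t=t.ravel()
    C=-Rm.T@t; d=np.stack([(u-K[0,2])/K[0,0],(v-K[1,2])/K[1,1],np.ones_like(u,float)],-1)@Rm
    return C+d*((z-C[2])/d[...,2])[...,None]
def blob(W,c,r,z0,z1):
    m=(np.hypot(W[...,0]-c[0],W[...,1]-c[1])<r)&(W[...,2]>z0)&(W[...,2]<z1); return W[m]
def rect(P,name):
    q=P[:,:2]; b=cv2.minAreaRect((q*1000).astype(np.float32)); print(name,len(q),'mean',q.mean(0).round(4),'rect',np.round(b[0],1),np.round(b[1],1),round(b[2],1),'z95',np.percentile(P[:,2],95).round(4))
    return b
if __name__=='__main__':
    f=np.load('top0.npz');p=f['p'];W=f['W']
    hsv=cv2.cvtColor(p,cv2.COLOR_RGB2HSV)
    m=cv2.inRange(hsv,(22,90,180),(38,255,255))[205:275,195:285]
    n,l,s,c=cv2.connectedComponentsWithStats(m)
    for i in range(1,n):
        if s[i,4]<30: continue
        v,u=np.nonzero(l==i); X=rays('top',u+195,v+205,.015); rect(X,'nest')
    rect(blob(W,(.581,.367),.04,.008,.03),'bearing')
    rect(blob(W,(.471,.381),.045,.03,.06),'hub'); rect(blob(W,(.471,.381),.045,.004,.02),'disc')
    b=blob(W,(.641,.274),.05,.006,.03); rect(b,'plug'); q=b[:,:2]-b[:,:2].mean(0); w,V=np.linalg.eigh(q.T@q); print(np.degrees(np.arctan2(V[1,1],V[0,1])))
    r=blob(W,(.43,-.15),.045,.004,.07)
    for a,e in((.004,.014),(.014,.034),(.034,.06)): 
        rect(r[(r[:,2]>a)&(r[:,2]<e)],('rocker',a))
    f=np.load('scene0.npz');r=blob(f['W'],(.43,-.15),.045,.004,.07); 
    for a,e in((.004,.014),(.014,.034),(.034,.06)): rect(r[(r[:,2]>a)&(r[:,2]<e)],('s rocker',a))
E
python3 m.py
```

```text
nest 476 mean [0.4961 0.2499] rect [496.7 250.1] [61.1 61.5] 89.7 z95 0.015
nest 119 mean [0.4982 0.1631] rect [498.6 162.6] [30.8 28. ] 1.5 z95 0.015
nest 356 mean [0.4097 0.2481] rect [409.7 248.1] [49.2 42.1] 89.6 z95 0.015
nest 439 mean [0.4119 0.1613] rect [412.8 162. ] [75.9 34.8] 89.6 z95 0.015
bearing 222 mean [0.5755 0.3643] rect [575.9 364.4] [45.7 45.9] 19.8 z95 0.0148
hub 53 mean [0.47   0.3879] rect [469.8 388.8] [16.8 18.2] 40.6 z95 0.0426
disc 210 mean [0.4692 0.3857] rect [470.3 388.1] [47.9 51.4] 87.3 z95 0.0147
plug 121 mean [0.64   0.2776] rect [645.3 270.3] [20.6 76.3] 27.1 z95 0.0189
105.70031686985767
('rocker', 0.004) 54 mean [ 0.4189 -0.1429] rect [ 416.7 -143.3] [48.1 21.2] 12.5 z95 0.0124
('rocker', 0.014) 58 mean [ 0.4216 -0.1464] rect [ 423.3 -148.3] [19.8 21.6] 75.9 z95 0.0317
('rocker', 0.034) 39 mean [ 0.4329 -0.1505] rect [ 433.2 -150.5] [11.4 18.5] 77.4 z95 0.0489
('s rocker', 0.004) 78 mean [ 0.414  -0.1503] rect [ 421.6 -150. ] [25.9 34.2] 78.5 z95 0.012
('s rocker', 0.014) 88 mean [ 0.4179 -0.15  ] rect [ 420.6 -149.6] [20.6 22.1] 76.7 z95 0.0319
('s rocker', 0.034) 53 mean [ 0.4309 -0.1523] rect [ 431.2 -151.6] [11.9 22.5] 77.4 z95 0.0499
```

```bash
python3 -m pendant '[[[0,0,0],[0,0,-0.9]],[[0,0,0],[0,0,-0.9]],[[0,0,0],[0,0,-0.9]],[[0,0,0],[0,0,-0.9]],[[-0.8,-0.64,0],[0,0,0]],[[-0.8,-0.64,0],[0,0,0]],[[-0.8,-0.64,0],[0,0,0]],[[-0.8,-0.64,0],[0,0,0]],[[-0.8,-0.64,0],[0,0,0]],[[-0.8,-0.64,0],[0,0,0]],[[-0.8,-0.64,0],[0,0,0]],[[-0.8,-0.64,0],[0,0,0]],[[-0.8,-0.64,0],[0,0,0]],[[-0.8,-0.64,0],[0,0,0]],[[-0.8,-0.64,0],[0,0,0]],[[-0.8,-0.64,0],[0,0,0]],[[-0.8,-0.64,0],[0,0,0]],[[-0.8,-0.64,0],[0,0,0]],[[0,0,0],[0,0,0]]]' 0 60
cat > s.py <<'E'
from h import *
import sys
s=telemetry.read_state();M=R.from_quat(s['tcp_rot']).as_matrix()
print(round(s['t'],2),s['tool_pos'].round(4),'x',M[:,0].round(3),'y',M[:,1].round(3),'yaw y',np.degrees(np.arctan2(M[1,1],M[0,1])).round(1),'open',round(s['opening'],3),round(s['grip_force'],1),s['contact_force'].round(1),s['qpos'].round(2))
if len(sys.argv)>3:
    g=np.array([float(a) for a in sys.argv[1:4]]); print('units',((M.T@(g-s['tool_pos']))/.03).round(2))
E
python3 s.py .576 .3643 .003
```

```text
t: 1.68
tool_pos: [0.5771, 0.3593, 0.231]
tcp_rot: [0.001, 1.0, -0.001, 0.001]
contact_force: [-0.4, -1.2, 0.3]
opening: 1.0
grip_force: 0.0
1.68 [0.5771 0.3593 0.231 ] x [-1.     0.003 -0.002] y [ 0.003  1.    -0.003] yaw y 89.8 open 1.0 0.0 [-0.4 -1.2  0.3] [-0.75  0.44  0.14  1.6  -0.06  1.11  0.97]
units [0.05 0.19 7.6 ]
```

```bash
python3 -m pendant '[[[0.05,0.19,0.9],[0,0,0]],[[0,0,0.9],[0,0,0]],[[0,0,0.9],[0,0,0]],[[0,0,0.9],[0,0,0]],[[0,0,0.9],[0,0,0]],[[0,0,0.9],[0,0,0]],[[0,0,0.9],[0,0,0]],[[0,0,0.7],[0,0,0]],[[0,0,0.4],[0,0,0]],[[0,0,0.2],[0,0,0]],[[0,0,0],[0,0,0]]]' 0 60 && python3 -m pendant '[[[0,0,0],[0,0,0]],[[0,0,0],[0,0,0]],[[0,0,0],[0,0,0]],[[0,0,0],[0,0,0]],[[0,0,0],[0,0,0]],[[0,0,0],[0,0,0]],[[0,0,0],[0,0,0]],[[0,0,0],[0,0,0]],[[0,0,0],[0,0,0]],[[0,0,0],[0,0,0]]]' 1 60; python3 s.py
```

```text
t: 2.6
tool_pos: [0.5702, 0.3707, 0.0023]
tcp_rot: [-0.002, 1.0, -0.001, -0.001]
contact_force: [-0.8, -0.3, 0.2]
opening: 1.001
grip_force: 0.0
t: 3.43
tool_pos: [0.5714, 0.3713, 0.0052]
tcp_rot: [-0.002, 1.0, 0.001, 0.001]
contact_force: [-3.3, -3.8, 14.4]
opening: 0.517
grip_force: 58.9
3.43 [0.5714 0.3713 0.0052] x [-1.    -0.004 -0.001] y [-0.004  1.     0.001] yaw y 90.2 open 0.517 58.9 [-3.3 -3.8 14.4] [-0.74  0.69  0.1   1.74 -0.09  0.72  0.98]
```

```bash
python3 -m pendant '[[[0,0,-0.5],[0,0,0]],[[0,0,-0.8],[0,0,0]],[[0,0,-0.8],[0,0,0]],[[0.53,-0.8,-0.4],[0,0,0]],[[0.53,-0.8,0],[0,0,0]],[[0.53,-0.8,0],[0,0,0]],[[0.53,-0.8,0],[0,0,0]],[[0.53,-0.8,0],[0,0,0]],[[0,0,0],[0,0,0]],[[0,0,0],[0,0,0]],[[0,0,0],[0,0,0]],[[0,0,0],[0,0,0]],[[0,0,0],[0,0,0]]]' 1 60; python3 s.py .4917 .250 .012
python3 - <<'E'
from h import *
p,d,W=snap('top'); save('a1',p[120:290,130:330],4); np.savez('a1.npz',p=p,W=W)
E
```

```text
t: 4.52
tool_pos: [0.4921, 0.2515, 0.0785]
tcp_rot: [-0.002, 1.0, 0.0, 0.0]
contact_force: [0.3, 0.3, -1.1]
opening: 0.509
grip_force: 61.3
4.52 [0.4921 0.2515 0.0785] x [-1.    -0.005 -0.   ] y [-0.005  1.     0.   ] yaw y 90.3 open 0.509 61.3 [ 0.3  0.3 -1.1] [-0.68  0.42  0.11  2.01 -0.07  0.71  1.05]
units [ 0.02 -0.05  2.22]
```

View pics/a1.png

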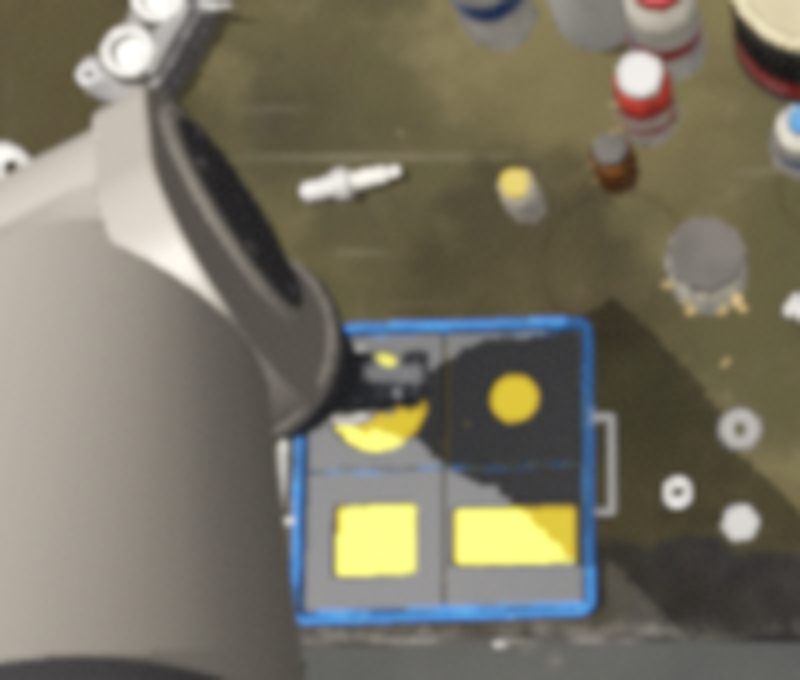

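```bash
python3 -m pendant '[[[0.02,-0.05,0.6],[0,0,0]],[[0,0,0.6],[0,0,0]],[[0,0,0.5],[0,0,0]],[[0,0,0.2],[0,0,0]],[[0,0,0],[0,0,0]],[[0,0,0],[0,0,0]],[[0,0,0],[0,0,0]]]'; python3 -m pendant '[[[0,0,0.06],[0,0,0]],[[0,0,0.06],[0,0,0]],[[0,0,0],[0,0,0]],[[0,0,0],[0,0,0]]]'
```

```text
t: 5.15
tool_pos: [0.4916, 0.2495, 0.022]
tcp_rot: [-0.002, 1.0, 0.0, 0.0]
contact_force: [0.6, -0.8, -0.3]
opening: 0.513
grip_force: 61.3
t: 5.48
tool_pos: [0.4912, 0.2492, 0.0179]
tcp_rot: [-0.002, 1.0, 0.0, 0.0]
contact_force: [-0.5, 0.2, -1.6]
opening: 0.511
grip_force: 61.3
```

```bash
python3 -m pendant '[[[0,0,0.05],[0,0,0]],[[0,0,0.05],[0,0,0]],[[0,0,0],[0,0,0]],[[0,0,0],[0,0,0]]]'
```

```text
t: 5.82
tool_pos: [0.491, 0.249, 0.0145]
tcp_rot: [-0.002, 1.0, -0.0, -0.0]
contact_force: [1.0, 0.5, -1.7]
opening: 0.509
grip_force: 61.3
```

```bash
python3 -m pendant '[[[0,0,0],[0,0,0]],[[0,0,0],[0,0,0]],[[0,0,0],[0,0,0]],[[0,0,0],[0,0,0]]]' 0.36; python3 -m pendant '[[[0,0,-0.2],[0,0,0]],[[0,0,-0.6],[0,0,0]],[[0,0,-0.9],[0,0,0]],[[0,0,-0.9],[0,0,0]],[[0,0,-0.9],[0,0,0]],[[0.12,0.77,0],[0,0,0]],[[0.12,0.77,0],[0,0,0]],[[0.12,0.77,0],[0,0,0]],[[0.12,0.77,0],[0,0,0]],[[0.12,0.77,0],[0,0,0]],[[0.12,0.77,0],[0,0,0]],[[0,0,0],[0,0,0]],[[0,0,0],[0,0,0]],[[0,0,0],[0,0,0]],[[0,0,0],[0,0,0]]]' 0; python3 s.py .470 .388 .016
python3 - <<'E'
from m import *
p,d,W=snap('top'); save('a2',p[120:290,130:330],4); np.savez('a2.npz',p=p,W=W)
rect(blob(W,(.4965,.25),.03,.017,.03),'bearing')
E
```

```text
t: 6.15
tool_pos: [0.4912, 0.2492, 0.0148]
tcp_rot: [-0.002, 1.0, 0.0, 0.0]
contact_force: [0.4, 0.5, -0.4]
opening: 0.638
grip_force: 0.0
t: 7.4
tool_pos: [0.4693, 0.3866, 0.1199]
tcp_rot: [-0.001, 1.0, -0.0, 0.0]
contact_force: [0.5, 0.3, 0.7]
opening: 1.0
grip_force: 0.0
7.4 [0.4693 0.3866 0.1199] x [-1.    -0.003 -0.   ] y [-0.003  1.    -0.   ] yaw y 90.2 open 1.0 0.0 [0.5 0.3 0.7] [-0.87  0.44  0.09  1.86 -0.05  0.84  0.82]
units [-0.02  0.05  3.46]
bearing 231 mean [0.4957 0.2496] rect [496.4 249.4] [46.1 45.5] 45.7 z95 0.0238
```

View pics/a2.png

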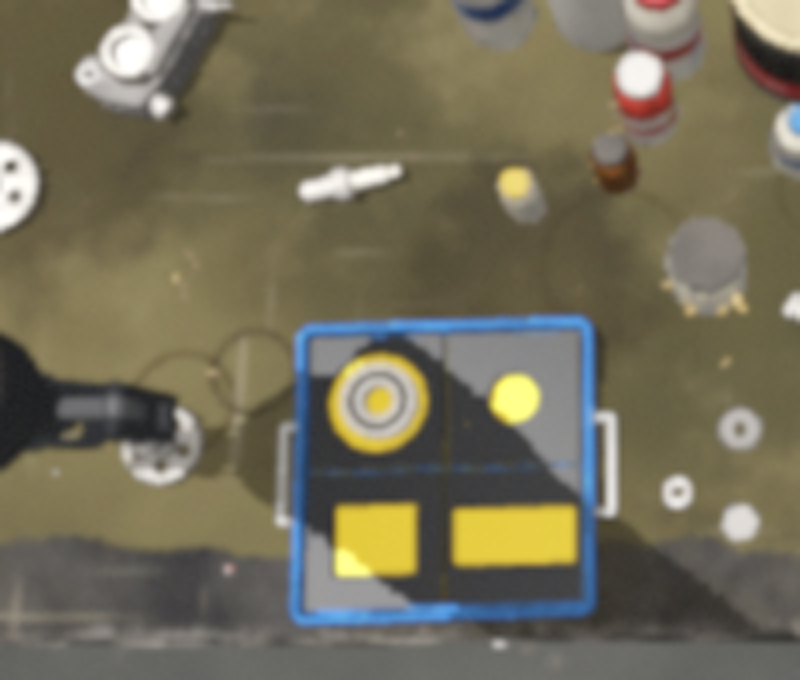

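The bearing sits flat and centred in its recess (crop pixel 378,402), and the gripper is over the gear (160,440). Next I pick the gear.

```bash
python3 -m pendant '[[[-0.02,0.05,0.6],[0,0,0]],[[0,0,0.7],[0,0,0]],[[0,0,0.7],[0,0,0]],[[0,0,0.7],[0,0,0]],[[0,0,0.5],[0,0,0]],[[0,0,0.2],[0,0,0]],[[0,0,0],[0,0,0]],[[0,0,0],[0,0,0]]]' 0; python3 -m pendant '[[[0,0,0],[0,0,0]],[[0,0,0],[0,0,0]],[[0,0,0],[0,0,0]],[[0,0,0],[0,0,0]],[[0,0,0],[0,0,0]],[[0,0,0],[0,0,0]],[[0,0,0],[0,0,0]],[[0,0,0],[0,0,0]],[[0,0,0],[0,0,0]],[[0,0,0],[0,0,0]]]' 1 60;python3 s.py
```

```text
t: 8.12
tool_pos: [0.47, 0.3889, 0.0182]
tcp_rot: [-0.002, 1.0, 0.0, 0.0]
contact_force: [-0.6, 0.2, 1.1]
opening: 1.0
grip_force: 0.0
t: 8.95
tool_pos: [0.4697, 0.3893, 0.0181]
tcp_rot: [-0.002, 1.0, 0.0, 0.0]
contact_force: [-1.7, -1.3, 5.3]
opening: 0.236
grip_force: 58.4
8.95 [0.4697 0.3893 0.0181] x [-1.    -0.004 -0.   ] y [-0.004  1.     0.   ] yaw y 90.2 open 0.236 58.4 [-1.7 -1.3  5.3] [-0.85  0.58  0.07  1.91 -0.07  0.66  0.84]
```

```bash
python3 -m pendant '[[[0,0,-0.4],[0,0,0]],[[0,0,-0.7],[0,0,0]],[[0,0,-0.8],[0,0,0]],[[0,0,-0.8],[0,0,0]],[[-0.1,-0.75,0],[0,0,0]],[[-0.1,-0.75,0],[0,0,0]],[[-0.1,-0.75,0],[0,0,0]],[[-0.1,-0.75,0],[0,0,0]],[[-0.1,-0.75,0],[0,0,0]],[[-0.1,-0.75,0],[0,0,0]],[[-0.1,-0.75,0],[0,0,0]],[[-0.1,-0.75,0],[0,0,0]],[[-0.1,-0.75,0],[0,0,0]],[[-0.1,-0.75,0],[0,0,0]],[[0,0,0],[0,0,0]],[[0,0,0],[0,0,0]],[[0,0,0],[0,0,0]],[[0,0,0],[0,0,0]]]' 1 60;python3 s.py .4985 .163 .0301
python3 - <<'E'
from m import *
p,d,W=snap('top'); save('a3',p[120:290,130:330],4)
E
```

```text
t: 10.45
tool_pos: [0.5004, 0.1653, 0.099]
tcp_rot: [-0.003, 1.0, 0.0, 0.0]
contact_force: [0.1, 0.2, -2.0]
opening: 0.237
grip_force: 58.8
10.45 [0.5004 0.1653 0.099 ] x [-1.    -0.005 -0.   ] y [-0.005  1.     0.   ] yaw y 90.3 open 0.237 58.8 [ 0.1  0.2 -2. ] [-0.55  0.35  0.13  2.06 -0.07  0.73  1.2 ]
units [ 0.06 -0.08  2.3 ]
```

View pics/a3.png

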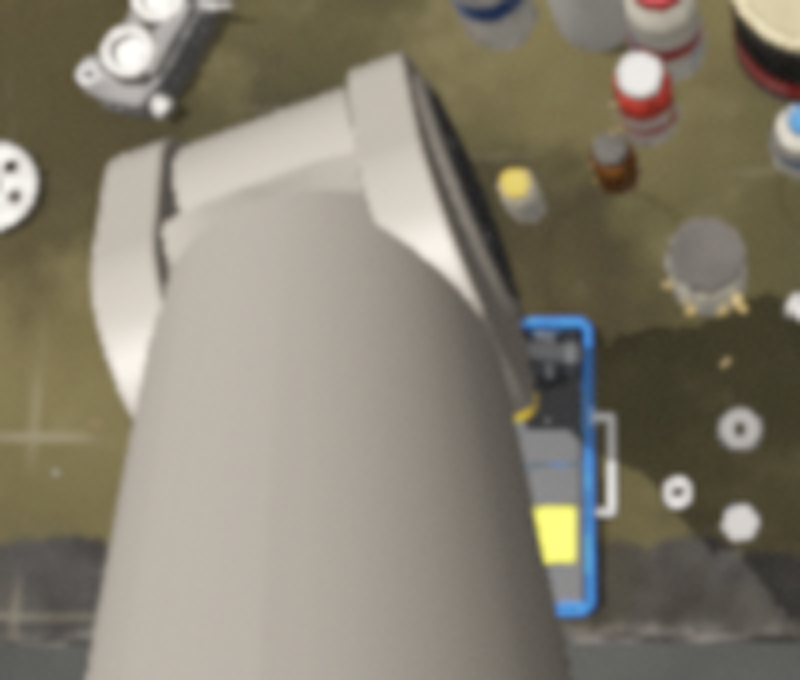

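The arm hides the hole, but the 2 N of weight shows the gear is held. I lower it on position and force.

```bash
python3 -m pendant '[[[0.06,-0.08,0.6],[0,0,0]],[[0,0,0.7],[0,0,0]],[[0,0,0.6],[0,0,0]],[[0,0,0.3],[0,0,0]],[[0,0,0.1],[0,0,0]],[[0,0,0],[0,0,0]],[[0,0,0],[0,0,0]],[[0,0,0],[0,0,0]]]'; python3 s.py .4985 .163 .0291
```

```text
t: 11.17
tool_pos: [0.499, 0.1623, 0.0302]
tcp_rot: [-0.002, 1.0, 0.0, 0.0]
contact_force: [-0.2, 0.4, -1.6]
opening: 0.235
grip_force: 60.1
11.17 [0.499  0.1623 0.0302] x [-1.    -0.005 -0.001] y [-0.005  1.     0.   ] yaw y 90.3 open 0.235 60.1 [-0.2  0.4 -1.6] [-0.53  0.46  0.11  2.1  -0.09  0.58  1.22]
units [0.02 0.02 0.04]
```

```bash
python3 -m pendant '[[[0.02,0.02,0.04],[0,0,0]],[[0,0,0],[0,0,0]],[[0,0,0],[0,0,0]]]'; python3 -m pendant '[[[0,0,0],[0,0,0]],[[0,0,0],[0,0,0]],[[0,0,0],[0,0,0]],[[0,0,0],[0,0,0]],[[0,0,-0.3],[0,0,0]],[[0,0,-0.8],[0,0,0]],[[0,0,-0.9],[0,0,0]],[[0,0,-0.9],[0,0,0]],[[0,0,-0.8],[0,0,0]]]' 0.5; python3 -m pendant '[[[0.2,-0.8,0],[0,0,0]],[[0.2,-0.8,0],[0,0,0]],[[0.2,-0.8,0],[0,0,0]],[[0.2,-0.8,0],[0,0,0]],[[0.2,-0.8,0],[0,0,0]],[[0.2,-0.8,0],[0,0,0]],[[0.2,-0.8,0],[0,0,0]],[[0.2,-0.8,0],[0,0,0]],[[0.2,-0.8,0],[0,0,0]],[[0.2,-0.8,0],[0,0,0]],[[0.2,-0.8,0],[0,0,0]],[[0.2,-0.8,0],[0,0,0]],[[0.2,-0.8,0],[0,0,0.75]],[[0,0,0],[0,0,0.75]],[[0,0,0],[0,0,0.75]],[[0,0,0],[0,0,0]],[[0,0,0],[0,0,0]],[[0,0,0],[0,0,0]],[[0,0,0],[0,0,0]]]' 0; python3 s.py .422 -.149 .014
python3 - <<'E'
from m import *
p,d,W=snap('top'); save('a4',p[150:290,170:440],2.9); np.savez('a4.npz',p=p,W=W)
rect(blob(W,(.4965,.25),.03,.017,.03),'bearing')
rect(blob(W,(.4985,.163),.04,.045,.06),'hub');rect(blob(W,(.4985,.163),.04,.018,.035),'disc')
b=blob(W,(.641,.274),.045,.008,.03)
rect(b,'plug')
b=blob(W,np.median(b,0),.036,.008,.03);rect(b,'plug'); print('ang',np.degrees(np.arctan2(*(cv2.fitLine((b[:,:2]*1000).astype(np.float32),cv2.DIST_HUBER,0,.01,.01).ravel()[[1,0]]))))
E
```

```text
t: 11.42
tool_pos: [0.4981, 0.1627, 0.0287]
tcp_rot: [-0.002, 1.0, 0.0, 0.0]
contact_force: [-0.2, 0.7, -0.6]
opening: 0.233
grip_force: 60.1
t: 12.17
tool_pos: [0.4981, 0.1624, 0.1418]
tcp_rot: [-0.002, 1.0, 0.0, 0.0]
contact_force: [0.0, 0.4, 0.5]
opening: 0.503
grip_force: 0.0
t: 13.75
tool_pos: [0.4215, -0.1496, 0.1397]
tcp_rot: [0.109, 0.994, 0.0, 0.0]
contact_force: [0.9, 1.2, -0.0]
opening: 0.999
grip_force: 0.0
13.75 [ 0.4215 -0.1496  0.1397] x [-0.976  0.217 -0.   ] y [0.217 0.976 0.   ] yaw y 77.5 open 0.999 0.0 [ 0.9  1.2 -0. ] [-0.13  0.17  0.37  2.21 -0.09  0.77  1.64]
units [-0.01  0.02  4.19]
bearing 232 mean [0.4955 0.2496] rect [496. 250.] [47.7 44.1] 46.9 z95 0.0242
hub 49 mean [0.4985 0.163 ] rect [498.1 162.5] [16.7 17.1] 89.9 z95 0.053
disc 192 mean [0.4981 0.1627] rect [499.9 166.2] [55.8 51.7] 50.5 z95 0.0307
plug 115 mean [0.6397 0.2786] rect [640.7 275.8] [19.6 60.4] 3.5 z95 0.0191
plug 115 mean [0.6397 0.2786] rect [640.7 275.8] [19.6 60.4] 3.5 z95 0.0191
ang -75.22178
```

View pics/a4.png

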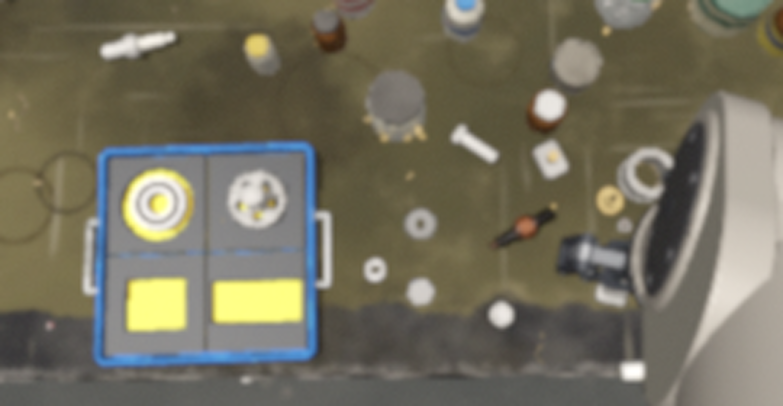

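The bearing and gear are both seated (hub top at 0.053 m, as expected). The fingers around the rocker arm are clear of the sooty plug (526,226).

```bash
python3 -m pendant '[[[-0.01,0.02,0.6],[0,0,0]],[[0,0,0.8],[0,0,0]],[[0,0,0.8],[0,0,0]],[[0,0,0.8],[0,0,0]],[[0,0,0.7],[0,0,0]],[[0,0,0.4],[0,0,0]],[[0,0,0.1],[0,0,0]],[[0,0,0],[0,0,0]],[[0,0,0],[0,0,0]]]' 0.3; python3 -m pendant '[[[0,0,0],[0,0,0]],[[0,0,0],[0,0,0]],[[0,0,0],[0,0,0]],[[0,0,0],[0,0,0]],[[0,0,0],[0,0,0]],[[0,0,0],[0,0,0]],[[0,0,0],[0,0,0]],[[0,0,0],[0,0,0]]]' 1 50;python3 -m pendant '[[[0,0,-0.4],[0,0,0]],[[0,0,-0.8],[0,0,0]],[[0,0,-0.9],[0,0,0]],[[0,0,-0.9],[0,0,0]],[[0,0,-0.5],[0,0,0]],[[0,0,0],[0,0,0]],[[0,0,0],[0,0,0]],[[0,0,0],[0,0,0]]]'; python3 s.py .41 .248 .14
```

```text
t: 14.55
tool_pos: [0.4221, -0.1494, 0.014]
tcp_rot: [0.11, 0.994, -0.0, 0.0]
contact_force: [0.5, -0.5, 0.6]
opening: 0.699
grip_force: 0.0
t: 15.22
tool_pos: [0.4222, -0.1493, 0.0143]
tcp_rot: [0.11, 0.994, 0.0, 0.001]
contact_force: [-2.6, 1.1, 14.2]
opening: 0.217
grip_force: 48.6
t: 15.88
tool_pos: [0.4214, -0.1491, 0.118]
tcp_rot: [0.11, 0.994, 0.0, -0.0]
contact_force: [0.4, -0.1, -0.9]
opening: 0.219
grip_force: 50.1
15.88 [ 0.4214 -0.1491  0.118 ] x [-0.976  0.219  0.   ] y [0.219 0.976 0.   ] yaw y 77.4 open 0.219 50.1 [ 0.4 -0.1 -0.9] [-0.13  0.21  0.37  2.22 -0.12  0.72  1.67]
units [ 3.27 12.83 -0.73]
```

```bash
python3 -m pendant '[[[0.2,0.8,0],[0,0,0]],[[0.2,0.8,0],[0,0,0]],[[0.2,0.8,0],[0,0,0]],[[0.2,0.8,0],[0,0,0]],[[0.2,0.8,0],[0,0,0]],[[0.2,0.8,0],[0,0,0]],[[0.2,0.8,0],[0,0,0]],[[0.2,0.8,0],[0,0,0]],[[0.2,0.8,0],[0,0,0]],[[0.2,0.8,0],[0,0,0]],[[0.2,0.8,0],[0,0,0]],[[0.2,0.8,0],[0,0,0]],[[0.2,0.8,0],[0,0,0]],[[0.2,0.8,0],[0,0,0]],[[0.2,0.8,0],[0,0,0]],[[0.2,0.8,0],[0,0,0]]]'; python3 -m pendant '[[[0,0,0],[0,0,-0.9]],[[0,0,0],[0,0,-0.9]],[[0,0,0],[0,0,-0.9]],[[0,0,0],[0,0,-0.9]],[[0,0,0],[0,0,-0.9]],[[0,0,0],[0,0,-0.9]],[[0,0,0],[0,0,-0.9]],[[0,0,0],[0,0,-0.9]],[[0,0,0],[0,0,-0.9]],[[0,0,0],[0,0,-0.9]],[[0,0,0],[0,0,-0.9]],[[0,0,0],[0,0,-0.9]],[[0,0,0],[0,0,-0.9]],[[0,0,0],[0,0,-0.9]],[[0,0,0],[0,0,-0.9]],[[0,0,0],[0,0,-0.9]],[[0,0,0],[0,0,-0.9]],[[0,0,0],[0,0,-0.9]],[[0,0,0],[0,0,-0.9]],[[0,0,0],[0,0,-0.9]]]'; python3 -m pendant '[[[0,0,0],[0,0,0]],[[0,0,0],[0,0,0]],[[0,0,0],[0,0,0]]]'; python3 s.py .41 .248 .024
```

```text
t: 17.22
tool_pos: [0.4114, 0.2471, 0.1171]
tcp_rot: [0.11, 0.994, -0.001, -0.001]
contact_force: [0.4, 0.5, -1.0]
opening: 0.215
grip_force: 50.1
t: 18.88
tool_pos: [0.4115, 0.2459, 0.117]
tcp_rot: [0.712, -0.703, -0.001, 0.001]
contact_force: [0.0, 1.0, -1.6]
opening: 0.222
grip_force: 50.1
t: 19.13
tool_pos: [0.4119, 0.2461, 0.1178]
tcp_rot: [0.709, -0.705, -0.0, 0.001]
contact_force: [-0.8, 1.0, -1.0]
opening: 0.22
grip_force: 50.1
19.13 [0.4119 0.2461 0.1178] x [ 0.005 -1.     0.001] y [-1.    -0.005  0.001] yaw y -179.7 open 0.22 50.1 [-0.8  1.  -1. ] [-0.49  0.27 -0.21  2.13  0.08  0.76  2.4 ]
units [-0.07  0.06  3.13]
```

```bash
python3 -m pendant '[[[-0.07,0.06,0.6],[0,0,0]],[[0,0,0.8],[0,0,0]],[[0,0,0.8],[0,0,0]],[[0,0,0.6],[0,0,0]],[[0,0,0.3],[0,0,0]],[[0,0,0],[0,0,0]],[[0,0,0],[0,0,0]],[[0,0,0],[0,0,0]]]'; python3 s.py .41 .248 .0235
```

```text
t: 19.8
tool_pos: [0.4106, 0.2487, 0.0258]
tcp_rot: [0.71, -0.704, 0.0, -0.0]
contact_force: [0.5, 0.6, -0.8]
opening: 0.217
grip_force: 51.0
19.8 [0.4106 0.2487 0.0258] x [ 0.007 -1.    -0.   ] y [-1.    -0.007 -0.   ] yaw y -179.6 open 0.217 51.0 [ 0.5  0.6 -0.8] [-0.53  0.42 -0.18  2.18  0.14  0.55  2.34]
units [0.02 0.02 0.08]
```

```bash
python3 -m pendant '[[[0.02,0.02,0.08],[0,0,0]],[[0,0,0],[0,0,0]],[[0,0,0],[0,0,0]]]'; python3 -m pendant '[[[0,0,0],[0,0,0]],[[0,0,0],[0,0,0]],[[0,0,0],[0,0,0]],[[0,0,0],[0,0,0]],[[0,0,-0.3],[0,0,0]],[[0,0,-0.8],[0,0,0]],[[0,0,-0.9],[0,0,0]],[[0,0,-0.9],[0,0,0]],[[0,0,-0.9],[0,0,0]]]' 0.6; python3 -m pendant '[[[-0.09,-0.75,0],[0,0,0]],[[-0.09,-0.75,0],[0,0,0]],[[-0.09,-0.75,0],[0,0,0]],[[-0.09,-0.75,0],[0,0,0]],[[-0.09,-0.75,0],[0,0,0]],[[-0.09,-0.75,0],[0,0,0]],[[-0.09,-0.75,0],[0,0,0]],[[-0.09,-0.75,0],[0,0,0]],[[-0.09,-0.75,0],[0,0,0]],[[-0.09,-0.75,0],[0,0,0]],[[0,0,0],[0,0,0]],[[0,0,0],[0,0,0]],[[0,0,0],[0,0,0]],[[0,0,0],[0,0,0]]]' 0;python3 s.py .64 .276 .004
python3 - <<'E'
from m import *
p,d,W=snap('top'); save('a5',p[120:290,130:330],4); np.savez('a5.npz',p=p,W=W)
rect(blob(W,(.41,.248),.04,.014,.022),'rocker foot')
rect(blob(W,(.41,.248),.04,.025,.043),'rocker boss'); rect(blob(W,(.41,.248),.04,.043,.08),'rocker arm')
E
```

```text
t: 20.05
tool_pos: [0.4099, 0.2478, 0.0233]
tcp_rot: [0.71, -0.704, 0.0, -0.0]
contact_force: [-0.3, 0.3, -1.2]
opening: 0.214
grip_force: 51.0
t: 20.8
tool_pos: [0.4095, 0.2478, 0.139]
tcp_rot: [0.71, -0.704, -0.0, 0.0]
contact_force: [0.7, 0.8, -0.1]
opening: 0.398
grip_force: 0.0
t: 21.97
tool_pos: [0.6338, 0.2768, 0.1374]
tcp_rot: [0.71, -0.704, -0.0, 0.0]
contact_force: [-1.3, -0.3, -0.6]
opening: 0.998
grip_force: 0.0
21.97 [0.6338 0.2768 0.1374] x [ 0.009 -1.     0.   ] y [-1.    -0.009  0.   ] yaw y -179.5 open 0.998 0.0 [-1.3 -0.3 -0.6] [-0.4   0.54 -0.15  1.64  0.09  0.97  2.57]
units [ 0.03 -0.21  4.45]m.py:9: RuntimeWarning: Mean of empty slice.
  q=P[:,:2]; b=cv2.minAreaRect((q*1000).astype(np.float32)); print(name,len(q),'mean',q.mean(0).round(4),'rect',np.round(b[0],1),np.round(b[1],1),round(b[2],1),'z95',np.percentile(P[:,2],95).round(4))
  ret = um.true_divide(
Traceback (most recent call last):
  File "m.py", line 9, in rect
    q=P[:,:2]; b=cv2.minAreaRect((q*1000).astype(np.float32)); print(name,len(q),'mean',q.mean(0).round(4),'rect',np.round(b[0],1),np.round(b[1],1),round(b[2],1),'z95',np.percentile(P[:,2],95).round(4))
                                                                                                                                                                        ~~~~~~~~~~~~~^^^^^^^^^^^
IndexError: index -1 is out of bounds for axis 0 with size 0
```

View pics/a5.png

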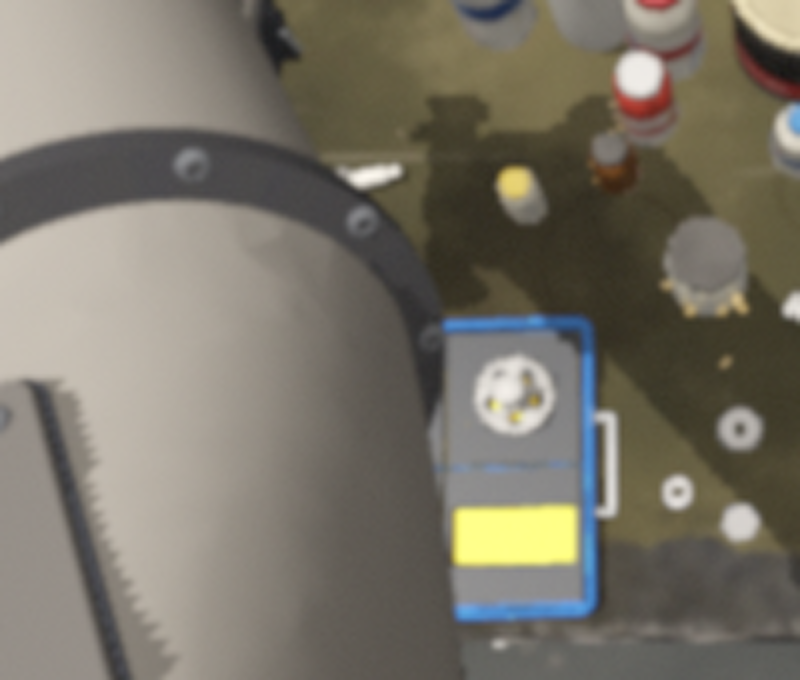

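Only the gear and the plug slot are in view here. J7 is at 2.57 with its limit at 2.73, so I turn the other way round to get to the plug's yaw.

```bash
python3 -m pendant '[[[0.03,-0.2,0],[0,0,1]],[[0,0,0],[0,0,1]],[[0,0,0],[0,0,1]],[[0,0,0],[0,0,1]],[[0,0,0],[0,0,1]],[[0,0,0],[0,0,1]],[[0,0,0],[0,0,1]],[[0,0,0],[0,0,1]],[[0,0,0],[0,0,1]],[[0,0,0],[0,0,1]],[[0,0,0],[0,0,1]],[[0,0,0],[0,0,1]],[[0,0,0],[0,0,1]],[[0,0,0],[0,0,1]],[[0,0,0],[0,0,1]],[[0,0,0],[0,0,1]],[[0,0,0],[0,0,1]],[[0,0,0],[0,0,1]],[[0,0,0],[0,0,1]],[[0,0,0],[0,0,1]]]' 0.3; python3 -m pendant '[[[0,0,0],[0,0,1]],[[0,0,0],[0,0,1]],[[0,0,0],[0,0,1]],[[0,0,0],[0,0,1]],[[0,0,0],[0,0,1]],[[0,0,0],[0,0,1]],[[0,0,0],[0,0,1]],[[0,0,0],[0,0,1]],[[0,0,0],[0,0,0.9]],[[0,0,0],[0,0,0]],[[0,0,0],[0,0,0]],[[0,0,0],[0,0,0]],[[0,0,0],[0,0,0]]]';python3 s.py .64 .2755 .006
```

```text
t: 23.68
tool_pos: [0.64, 0.2761, 0.1375]
tcp_rot: [0.211, 0.977, 0.0, -0.0]
contact_force: [0.7, -0.1, 0.7]
opening: 0.702
grip_force: 0.0
t: 24.77
tool_pos: [0.6405, 0.2759, 0.1373]
tcp_rot: [0.609, 0.794, 0.0, -0.0]
contact_force: [-0.7, 0.1, -0.4]
opening: 0.698
grip_force: 0.0
24.77 [0.6405 0.2759 0.1373] x [-0.259  0.966  0.   ] y [0.966 0.259 0.   ] yaw y 15.0 open 0.698 0.0 [-0.7  0.1 -0.4] [-0.87  0.61  0.55  1.65 -0.36  0.98  0.06]
units [-0.01 -0.02  4.38]
```

```bash
python3 -m pendant '[[[-0.01,-0.02,0.6],[0,0,0]],[[0,0,0.8],[0,0,0]],[[0,0,0.8],[0,0,0]],[[0,0,0.8],[0,0,0]],[[0,0,0.8],[0,0,0]],[[0,0,0.4],[0,0,0]],[[0,0,0.16],[0,0,0]],[[0,0,0],[0,0,0]],[[0,0,0],[0,0,0]],[[0,0,0],[0,0,0]]]' 0.3; python3 -m pendant '[[[0,0,0],[0,0,0]],[[0,0,0],[0,0,0]],[[0,0,0],[0,0,0]],[[0,0,0],[0,0,0]],[[0,0,0],[0,0,0]],[[0,0,0],[0,0,0]],[[0,0,0],[0,0,0]],[[0,0,0],[0,0,0]]]' 1 40;python3 -m pendant '[[[0,0,-0.4],[0,0,0]],[[0,0,-0.8],[0,0,0]],[[0,0,-0.9],[0,0,0]],[[0,0,-0.9],[0,0,0]],[[0,0,-0.8],[0,0,0]],[[0,0,0],[0,0,0]],[[0,0,0],[0,0,0]],[[0,0,0],[0,0,0]]]'; python3 s.py .4125 .1617 .016
```

```text
t: 25.6
tool_pos: [0.641, 0.2757, 0.0078]
tcp_rot: [0.609, 0.793, 0.001, 0.0]
contact_force: [1.0, 0.2, 0.6]
opening: 0.698
grip_force: 0.0
t: 26.27
tool_pos: [0.6404, 0.2757, 0.0069]
tcp_rot: [0.609, 0.793, 0.0, 0.0]
contact_force: [-0.8, 0.7, 5.3]
opening: 0.174
grip_force: 39.5
t: 26.93
tool_pos: [0.6397, 0.2755, 0.1203]
tcp_rot: [0.609, 0.793, -0.0, -0.0]
contact_force: [0.0, 0.2, 0.1]
opening: 0.172
grip_force: 39.2
26.93 [0.6397 0.2755 0.1203] x [-0.257  0.966  0.   ] y [ 0.966  0.257 -0.   ] yaw y 14.9 open 0.172 39.2 [0.  0.2 0.1] [-0.87  0.62  0.54  1.67 -0.38  0.96  0.07]
units [-1.72 -8.29  3.48]
```

```bash
python3 -m pendant '[[[-0.16,-0.75,0],[0,0,0]],[[-0.16,-0.75,0],[0,0,0]],[[-0.16,-0.75,0],[0,0,0]],[[-0.16,-0.75,0],[0,0,0]],[[-0.16,-0.75,0],[0,0,0]],[[-0.16,-0.75,0],[0,0,0]],[[-0.16,-0.75,0],[0,0,0]],[[-0.16,-0.75,0],[0,0,0]],[[-0.16,-0.75,0],[0,0,0]],[[-0.16,-0.75,0],[0,0,0]],[[-0.16,-0.75,0],[0,0,0]],[[0,0,0],[0,0,0.8]],[[0,0,0],[0,0,0.8]],[[0,0,0],[0,0,0.8]],[[0,0,0],[0,0,0]],[[0,0,0],[0,0,0]],[[0,0,0],[0,0,0]],[[0,0,0],[0,0,0]]]'; python3 s.py .4125 .1617 .017
```

```text
t: 28.43
tool_pos: [0.4144, 0.1607, 0.1201]
tcp_rot: [0.699, 0.715, -0.0, 0.0]
contact_force: [-0.6, -0.8, -0.8]
opening: 0.176
grip_force: 39.3
28.43 [0.4144 0.1607 0.1201] x [-0.022  1.    -0.   ] y [ 1.     0.022 -0.   ] yaw y 1.3 open 0.176 39.3 [-0.6 -0.8 -0.8] [-1.11  0.24  0.68  2.24 -0.22  0.73 -0.25]
units [ 0.04 -0.06  3.44]
```

```bash
python3 -m pendant '[[[0.04,-0.06,0.6],[0,0,0]],[[0,0,0.8],[0,0,0]],[[0,0,0.8],[0,0,0]],[[0,0,0.7],[0,0,0]],[[0,0,0.35],[0,0,0]],[[0,0,0.15],[0,0,0]],[[0,0,0],[0,0,0]],[[0,0,0],[0,0,0]],[[0,0,0],[0,0,0]]]'; python3 s.py .4125 .1617 .016
```

```text
t: 29.18
tool_pos: [0.4132, 0.1623, 0.0192]
tcp_rot: [0.7, 0.714, 0.001, 0.0]
contact_force: [-0.1, -0.2, 0.1]
opening: 0.175
grip_force: 39.3
29.18 [0.4132 0.1623 0.0192] x [-0.02   1.     0.001] y [1.    0.02  0.001] yaw y 1.2 open 0.175 39.3 [-0.1 -0.2  0.1] [-0.95  0.44  0.51  2.3  -0.46  0.5  -0.05]
units [-0.02 -0.02  0.11]
```

Last step down, then release with a small opening, back off upward and clear the view.

```bash
python3 -m pendant '[[[0,0,0.1],[0,0,0]],[[0,0,0],[0,0,0]],[[0,0,0],[0,0,0]]]'; python3 -m pendant '[[[0,0,0],[0,0,0]],[[0,0,0],[0,0,0]],[[0,0,0],[0,0,0]],[[0,0,0],[0,0,0]],[[0,0,-0.3],[0,0,0]],[[0,0,-0.8],[0,0,0]],[[0,0,-0.9],[0,0,0]],[[0,0,-0.9],[0,0,0]],[[0,0,-0.9],[0,0,0]]]' 0.65; python3 -m pendant '[[[-0.8,0.3,0],[0,0,0]],[[-0.8,0.3,0],[0,0,0]],[[-0.8,0.3,0],[0,0,0]],[[-0.8,0.3,0],[0,0,0]],[[-0.8,0.3,0],[0,0,0]],[[-0.8,0.3,0],[0,0,0]],[[-0.8,0.3,0],[0,0,0]],[[-0.8,0.1,0],[0,0,0]],[[-0.8,0,0],[0,0,0]],[[-0.8,0,0],[0,0,0]],[[-0.8,0,0],[0,0,0]],[[-0.8,0,0],[0,0,0]],[[0,0,0],[0,0,0]],[[0,0,0],[0,0,0]],[[0,0,0],[0,0,0]]]'; python3 - <<'E'
from m import *
p,d,W=snap('top'); save('a6',p[150:290,170:440],2.9); np.savez('a6.npz',p=p,W=W)
for n,c,r,a,e in(('bearing',(.4965,.25),.03,.017,.03),('hub',(.4985,.163),.04,.045,.06),('foot',(.41,.248),.04,.0165,.022),('boss',(.41,.248),.04,.025,.043),('arm',(.41,.248),.05,.043,.08),('plug',(.412,.162),.042,.018,.04)):
    b=blob(W,c,r,a,e); rect(b,n) if len(b)>4 else print(n,len(b))
E
```

```text
t: 29.43
tool_pos: [0.4132, 0.1625, 0.0159]
tcp_rot: [0.7, 0.714, 0.001, 0.0]
contact_force: [1.4, -0.3, 4.2]
opening: 0.174
grip_force: 39.8
t: 30.18
tool_pos: [0.4124, 0.1612, 0.1308]
tcp_rot: [0.7, 0.714, -0.001, 0.0]
contact_force: [-0.5, -0.3, -0.6]
opening: 0.348
grip_force: 0.0
t: 31.43
tool_pos: [0.4842, -0.1243, 0.1296]
tcp_rot: [0.7, 0.714, -0.0, -0.0]
contact_force: [0.3, 0.1, -0.3]
opening: 0.349
grip_force: 0.0
bearing 229 mean [0.4956 0.25  ] rect [496.  249.9] [46.4 43.6] 2.4 z95 0.0237
hub 48 mean [0.4985 0.1628] rect [498.3 162.3] [17.  16.5] 4.0 z95 0.0539
foot 68 mean [0.4087 0.2494] rect [407.6 249.4] [68.4 66.4] 70.0 z95 0.0191
boss 59 mean [0.4063 0.2477] rect [406.7 251.2] [17.1 20.8] 0.0 z95 0.0411
arm 49 mean [0.4074 0.2604] rect [407.6 260.8] [ 9.7 18.8] 1.0 z95 0.0593
plug 131 mean [0.4106 0.1654] rect [411.1 161.1] [57.7 52.2] 62.6 z95 0.0283
```

View pics/a6.png

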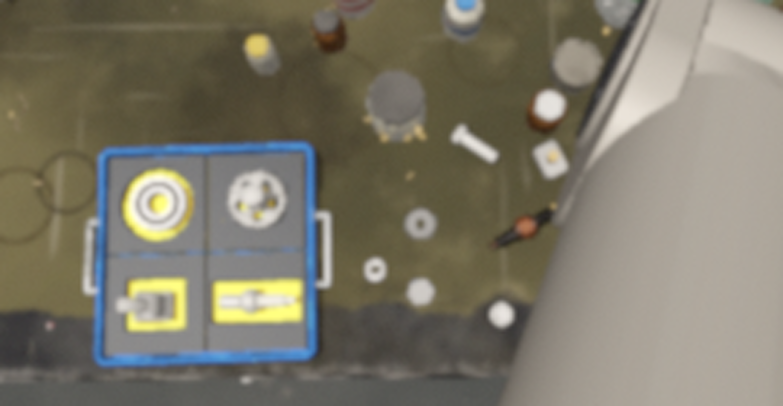

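All four parts are seated: bearing (158,203), gear (257,198), rocker arm (152,305) and plug (257,300). Their top heights match the recess floors. The sooty plug (526,226) is untouched.

```bash
python3 -c "
from station import job_done
print(job_done())"
```

```text
the job is handed in; nothing more can be done
None
```

The kit tray is made up and handed in at about 31.5 s: bearing, gear, rocker arm and clean plug were each seated in their insert in the order asked, confirmed by the last picture and depth readings, and the rusty bearing and sooty plug were never touched.

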